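# Hang the blue batch tag on the bench rail and slide it to its mark

### The job

Hook the blue tag over the rail at the green band, then slide it along the rail, keeping it hooked on, until it is centred on the orange band, and leave it hanging there. Leave the white tag standing where it is.

Things in the scene. Friction and masses are not known exactly. Their poses are not given: they have to be found in the camera images.
- blue_tag_center (a point): Centre of the blue tag: saddle-shaped hanger standing upright, 36 (x) x 50 (y) x 105 mm tall (z up), 120 g; point half-way up. Top 30 mm: solid head, grip it across x (mid-head 37.5 mm above point). Below: two 4 mm legs flush with it, 28 mm gap between, open below, running along y: the rail passes along y. The gap ends in a notch; hung, the point is 15.5 mm below the rail's centre line. Symmetric.
- white_tag_center (a point): Centre of the white tag, same shape and size as the blue one, standing on the bench; a bystander. This point is 52.5 mm above its underside.
- green_band_mid (a point): Middle of the green band, a 70 mm long painted stretch of the horizontal rail where the tag is hooked on. Point on the rail's centre line, 140 mm above the bench; y along the rail, x across, z up. The rail is a fixed round bar, 10 mm thick, 400 mm long, on a post at each end (146 mm tall, feet 70 mm across); nothing stands between the posts.
- orange_band_mid (a point): Middle of the orange band, the mark to slide to: a painted stretch, 70 mm long, of the same rail, 140 to 200 mm from the green band's middle, to either side. Point on the rail's centre line, 140 mm above the bench; y along the rail, x across, z up. The bands are smooth and do not hinder sliding.
There are look-alikes about, which are no part of the job. Of the things like the part that bears blue_tag_center, leave any that is turquoise; of the rest the larger one is meant.

How it is judged:
On the way, in this order (a step that is already met when the one before it is completed fails the run):
1. the blue tag is hooked on the rail at the green band (x of blue_tag_center in the frame of green_band_mid between -0.012 and 0.012 m and y of blue_tag_center in the frame of green_band_mid between -0.03 and 0.03 m and z of blue_tag_center in the frame of green_band_mid between -0.024 and -0.004 m and angle between blue_tag_center's own z axis and vertical below 0.2 rad), for 0.2 s.
2. the blue tag has been slid to the orange band, hooked on the rail (x of blue_tag_center in the frame of orange_band_mid between -0.012 and 0.012 m and y of blue_tag_center in the frame of orange_band_mid between -0.018 and 0.018 m and z of blue_tag_center in the frame of orange_band_mid between -0.024 and -0.004 m and angle between blue_tag_center's own z axis and vertical below 0.2 rad and angle between the y axis of blue_tag_center and the y axis of orange_band_mid, either way round below 0.2 rad), for 0.2 s.
At the end, for the whole second after the job is handed in: The blue tag hangs on the rail, fully down within 10 mm, upright and in line with the rail within 11 degrees, its middle within 18 mm of the orange band's middle, at rest; the white tag stands upright within 40 mm of where it was (all of step 2 and linear speed of blue_tag below 0.02 m/s and angle between white_tag_center's own z axis and vertical below 0.2 rad and distance of white_tag_center from where it was at the start of the episode below 0.04 m); the robot touches nothing.
It fails at once if the blue tag is put down onto, or lifted from, the rail at the orange band (raised 20 mm or more there) instead of being slid along (x of blue_tag_center in the frame of orange_band_mid between -0.03 and 0.03 m and y of blue_tag_center in the frame of orange_band_mid between -0.05 and 0.05 m and z of blue_tag_center in the frame of orange_band_mid between 0.006 and 0.042 m).
It fails at once if the white tag is knocked over (angle between white_tag_center's own z axis and vertical above 0.6 rad).
It also fails if it takes over 45 s, if anything falls off the work surface, if the arm or the gripper's body presses on something with over 40 N, if the wrist force passes 120 N, or if a joint passes its speed limit or range.

### The arm

A 6-joint arm with a two-finger parallel gripper is mounted at the origin on the work surface. World frame = base frame: x ahead of the robot, y to its left, z up, the work surface at z = 0. Lengths are in m, angles in rad, forces in N, time in s.
With the tool pointing down it reaches from about 0.275 to 0.875 m from the base axis. Payload 12.5 kg.
Tool frame: the origin (TCP) lies at the very end of the fingers, on their centre line; the grasp point (between the pads) lies 19 mm behind it; x points along the fingers, y is the direction in which the jaws open and shut, and the axes are right-handed (so a half turn about x gives the same grasp; the last joint's range is limited). The gripper opens to 85 mm and grips with 20 to 120 N. Pads are 22 mm wide; open, the fingers measure 114 mm over their backs; the gripper's body (76 mm by 85 mm) begins 54 mm behind the grasp point. The pads swing forward as they close: fully open they stand 13 mm farther back than shut.
Start: joints at [-1.392, 0.351, 1.652, -0, 1.139, -0.085], TCP at [0.143, -0.531, 0.231] pointing down, gripper open.
Joint ranges: [-2.75, 2.75], [-0.79, 2.1], [0.01, 2.65], [-1.57, 4.71], [0.07, 3.14], [-2.87, 2.87]. Speed limits (rad/s): [2.22, 2.22, 2.79, 3.14, 3.14, 3.14].

### API

Orientations are given as a 3x3 rotation matrix whose columns are the frame's x, y, z axes.
In Python, from bench import manip gives the robot as it stands. Calls block until the motion is done:
- manip.move_ptp(position, orientation): joint-space move of the TCP to a pose.
- manip.move_l(position, attitude=None, max_speed=0.15): straight line of the TCP; attitude=None keeps the orientation; max_speed is the mean speed in m/s.
- manip.move_j(angles): joint-space move.
- manip.set_gripper(opening, effort=None): opening from 0.0 (shut) to 1.0 (fully open); effort is the grip in N (None keeps the last); returns when the fingers have stopped.
- manip.dwell(seconds).
- manip.inverse_kinematics(position, orientation): joint angles nearest the present ones, or None.
- manip.grab_frame(name): name is "scene" or "side" or "wrist"; returns (picture, depth): 384x512x3 uint8, red, green, blue; 384x512 float32, m along the optical axis (not along the pixel's ray), 0 where there is no reading.
- manip.get_calibration(name): a dict with "camera_matrix" (3x3 intrinsics, pixels), "R" (3x3) and "t" (3): a world point X has camera coordinates R X + t. Camera axes: x right, y down, z forward; pixel columns grow to the right and rows downward; lengths in m; the calibration is good to about 2 mm. A picture is of the moment at which its call begins: read the wrist's pose just before it. get_calibration takes no time and is no camera call; for the wrist camera it gives the pose at the moment of the call.
A pose or a line that the arm cannot do raises manip.Unreachable and nothing moves.
- manip.sign_off(): hands the job in, once; it reports no verdict.
Trained networks look in the newest picture that a camera, given by its name, has taken for a name from the list of things; names that differ only in an ending like _2 or _b are one class to them, and where a whole thing is asked for, a point or a joint stands for the part that bears it (a point fixed in the world has none). Each returns a list of dicts, best first, with "confidence" (0 to 1); they miss things now and then, are a little off and sometimes report something else, mostly with a low value. They report only what shows in the picture. A call takes as long as a camera call. They do not tell look-alikes from the thing itself.
- manip.look_for(camera, name): "at" ([x, y, z] in m, in world coordinates, good to about 4 mm: the middle of the surface that is visible of it).
Readings, each from a call of its own:
- manip.current_time(): time.
- manip.current_qpos(): joint angles.
- manip.current_joint_vel(): joint speeds.
- manip.current_joint_torque(): joint torques, N m.
- manip.current_ee_pos(): TCP position.
- manip.current_tcp_rot(): TCP orientation.
- manip.current_force(): force on the tool from outside, world axes, zero at the start.
- manip.current_ft_torque(): the same for the moment, N m.
- manip.current_grip_width(): opening from 0.0 (shut) to 1.0 (fully open).
Only numpy, scipy, OpenCV 4.12 (cv2) and the standard library are available. Lean on these libraries where they do the work, as an engineer would, in place of code of your own. Each camera call takes 0.05 s, during which the arm holds its last target. There are 200 camera calls.

## Working session

There is one attempt and no reset: what is moved stays moved. The work goes in short steps, each a Python script; the robot and the scene stay as the last script left them, time stands still between calls to the robot, and variables do not carry over. Pictures are saved under pics/ and viewed, about 8 in all and at most 12, crops included, and the job is handed in when it is done.

```bash
mkdir -p pics
cat > h.py <<'E'
import numpy as np, cv2
from bench import manip
def shot(c,fn=None):
    K=manip.get_calibration(c); p,d=manip.grab_frame(c)
    if fn: cv2.imwrite('pics/'+fn,p[:,:,::-1])
    return p,d,K
def pts(d,K):
    v,u=np.mgrid[:d.shape[0],:d.shape[1]]; M=np.array(K['camera_matrix'])
    P=np.stack([(u-M[0,2])/M[0,0]*d,(v-M[1,2])/M[1,1]*d,d],-1)
    return (P-np.array(K['t']))@np.array(K['R'])
def px(X,K):
    c=np.array(K['R'])@X+np.array(K['t']); q=np.array(K['camera_matrix'])@c; return (q[:2]/q[2]).round(0)
E
python3 - <<'E'
from h import *
ims=[]
for c in('scene','side'):
    p,d,K=shot(c); np.savez(c+'.npz',p=p,d=d,**{k:np.array(v) for k,v in K.items()}); ims.append(p)
    for n in('blue_tag_center','white_tag_center','green_band_mid','orange_band_mid'):
        print(c,n,[(np.round(r['at'],3).tolist(),round(r['confidence'],2),px(np.array(r['at']),K).tolist()) for r in manip.look_for(c,n)])
cv2.imwrite('pics/a.png',ims[0][:,:,::-1]);cv2.imwrite('pics/b.png',ims[1][:,:,::-1])
E
```

```text
scene blue_tag_center [([0.472, 0.149, 0.066], 0.69, [293.0, 163.0]), ([0.516, 0.08, 0.056], 0.65, [269.0, 188.0]), ([0.474, 0.24, 0.071], 0.59, [332.0, 153.0])]
scene white_tag_center [([0.468, -0.003, 0.065], 0.77, [223.0, 178.0])]
scene green_band_mid [([0.625, 0.08, 0.147], 0.63, [294.0, 192.0])]
scene orange_band_mid [([0.645, -0.071, 0.144], 0.55, [210.0, 225.0])]
side blue_tag_center [([0.507, 0.075, 0.051], 0.95, [229.0, 205.0]), ([0.45, 0.242, 0.079], 0.6, [188.0, 164.0]), ([0.456, 0.135, 0.093], 0.56, [200.0, 181.0])]
side white_tag_center []
side green_band_mid [([0.636, -0.074, 0.145], 0.63, [310.0, 195.0]), ([0.615, 0.071, 0.148], 0.4, [274.0, 161.0])]
side orange_band_mid [([0.636, -0.078, 0.141], 0.59, [310.0, 198.0])]
```

View pics/a.png

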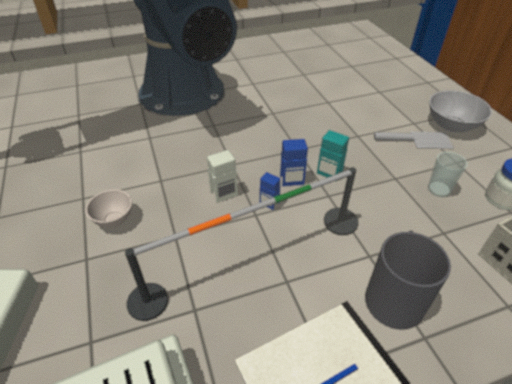

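View pics/b.png

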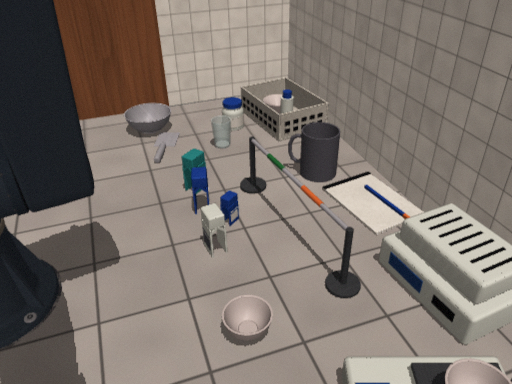

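Candidates in the scene picture are the large blue tag (293,163), the small blue tag (269,188) and the turquoise one (332,153). The large blue one is meant: it isn't turquoise, and it is the larger of the other two. The white tag is at (223,178), the green band at (293,193) and the orange band at (210,224).

Run:
```python
from h import *
big=[]
for c in('scene','side'):
    z=np.load(c+'.npz'); p,d=z['p'],z['d']; P=pts(d,z); hsv=cv2.cvtColor(p,cv2.COLOR_RGB2HSV)
    h,s,v=[hsv[...,i].astype(int) for i in range(3)]
    near=(P[...,2]>.12)&(P[...,2]<.16)&(d>0)
    for n,m in dict(green=(h>45)&(h<80)&(s>110)&near,orange=(h<15)&(s>150)&near).items():
        m&=(P[...,0]>.5)&(P[...,0]<.75); Q=P[m]
        if len(Q)<5: print(c,n,len(Q)); continue
        mu=np.median(Q,0); print(c,n,len(Q),mu.round(4),'mid',((np.percentile(Q,3,0)+np.percentile(Q,97,0))/2).round(4),(np.percentile(Q,97,0)-np.percentile(Q,3,0)).round(4))
    m=(h>105)&(h<130)&(s>110)&(d>0)&(P[...,0]>.4)&(P[...,0]<.56)&(P[...,1]>.03)&(P[...,1]<.2)&(P[...,2]>.08)
    Q=P[m]; print(c,'blue',len(Q),Q.min(0).round(3),Q.max(0).round(3))
    t=Q[Q[:,2]>np.percentile(Q[:,2],97)-.006]; 
    r=cv2.minAreaRect((t[:,:2]*1000).astype(np.float32)); print('top',len(t),t[:,2].mean().round(3),r)
    m=(s<60)&(d>0)&(P[...,0]>.42)&(P[...,0]<.52)&(abs(P[...,1])<.06)&(P[...,2]>.098)
    print('white',cv2.minAreaRect((P[m][:,:2]*1000).astype(np.float32)), m.sum())
    u0,v0=(200,120) if c=='scene' else (150,130)
    big.append(cv2.resize(p[v0:v0+110,u0:u0+150],None,fx=4,fy=4,interpolation=cv2.INTER_CUBIC)[:300 if 0 else 440])
cv2.imwrite('pics/c.png',big[0][:,:,::-1])
```

```text
scene green 156 [0.6253 0.0735 0.1461] mid [0.6255 0.0766 0.1458] [0.0113 0.0602 0.0046]
scene orange 259 [ 0.6443 -0.0719  0.1461] mid [ 0.6438 -0.0714  0.1454] [0.0133 0.0631 0.0057]
scene blue 438 [0.44  0.129 0.08 ] [0.484 0.178 0.108]
top 249 0.106 ((460.45379638671875, 154.64157104492188), (47.115753173828125, 34.908145904541016), 76.31410217285156)
white ((451.0032958984375, -0.8094635009765625), (37.78301239013672, 49.261112213134766), 6.002713203430176) 346
side green 73 [0.6202 0.0783 0.1437] mid [0.62   0.0769 0.1431] [0.0114 0.0623 0.0063]
side orange 229 [ 0.6326 -0.039   0.1432] mid [0.5742 0.592  0.1396] [0.1416 1.3862 0.0343]
side blue 294 [0.437 0.126 0.08 ] [0.478 0.18  0.107]
top 176 0.103 ((458.15167236328125, 154.4798583984375), (51.579925537109375, 34.85299301147461), 76.99549102783203)
white ((448.8677978515625, -2.6718368530273438), (35.422767639160156, 50.949256896972656), 7.908658027648926) 278
```

View pics/c.png

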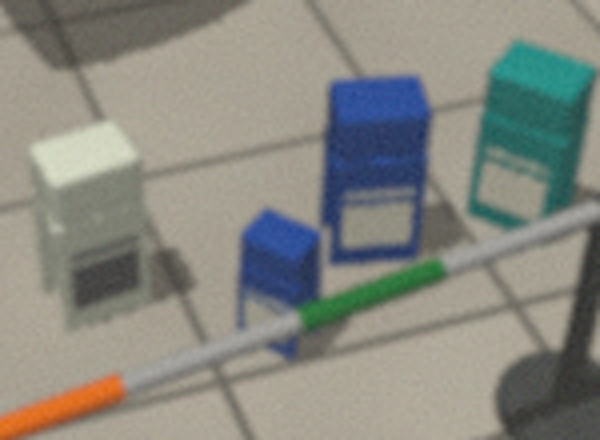

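The crop confirms it: the large blue tag is at (380,170) in the crop, with the small blue one in front of it at (280,270) and the turquoise one to its right. I'll move above it and take one wrist look.

```bash
cat >> h.py <<'E'
def R(yaw):  # tool down, jaw axis at yaw
    x=np.array([0,0,-1.]); y=np.array([np.cos(yaw),np.sin(yaw),0]); return np.stack([x,y,np.cross(x,y)],1)
E
python3 - <<'E'
from h import *
print(manip.current_tcp_rot())
y0=np.deg2rad(-13.3)
for k in(0,np.pi):
    for p,y in(((.459,.1545,.22),y0),((.623,.0765,.25),np.deg2rad(7)),((.64,-.0715,.143),np.deg2rad(7))):
        print(k,np.round(manip.inverse_kinematics(p,R(y+k)),2))
k=0 if abs(manip.inverse_kinematics((.459,.1545,.22),R(y0))[5])<abs(manip.inverse_kinematics((.459,.1545,.22),R(y0+np.pi))[5]) else np.pi
print('k',k)
manip.move_ptp((.459,.1545,.24),R(y0+k)); 
p,d,K=shot('wrist','d.png'); P=pts(d,K); hsv=cv2.cvtColor(p,cv2.COLOR_RGB2HSV)
h,s,v=[hsv[...,i].astype(int) for i in range(3)]
m=(h>105)&(h<130)&(s>110)&(d>0)&(P[...,0]>.4)&(P[...,0]<.53)&(P[...,1]>.1)&(P[...,1]<.2)&(P[...,2]>.098)&(P[...,2]<.115)
print(m.sum(), P[m][:,2].mean() if m.any() else 0, cv2.minAreaRect((P[m][:,:2]*1000).astype(np.float32)) if m.any() else 0, manip.current_time())
for n,m in dict(green=(h>45)&(h<80)&(s>110),orange=(h<15)&(s>150)).items():
    m=m&(d>0)&(P[...,2]>.12)&(P[...,2]<.16)
    if m.any(): print(n,m.sum(),np.percentile(P[m],[3,50,97],axis=0).round(4))
E
```

```text
[[ 2.03639068e-05  2.60747686e-01 -9.65406983e-01]
 [ 4.02611021e-05 -9.65406983e-01 -2.60747685e-01]
 [-9.99999999e-01 -3.35585076e-05 -3.01574470e-05]]
0 [ 0.23  0.24  1.83 -0.    1.07  0.46]
0 [ 0.05  0.48  1.42 -0.    1.25 -0.07]
0 [-0.18  0.61  1.47 -0.    1.06 -0.31]
3.141592653589793 [ 0.23  0.24  1.83 -0.    1.07 -2.68]Traceback (most recent call last):
  File "<stdin>", line 6, in <module>
    return _wrapfunc(a, 'round', decimals=decimals, out=out)
    return _wrapit(obj, method, *args, **kwds)
    result = getattr(arr, method)(*args, **kwds)
TypeError: unsupported operand type(s) for *: 'NoneType' and 'float'
```

Run:
```python
from h import *
manip.move_ptp((.459,.1545,.24),R(np.deg2rad(-13.3)))
p,d,K=shot('wrist','d.png'); P=pts(d,K); hsv=cv2.cvtColor(p,cv2.COLOR_RGB2HSV)
h,s,v=[hsv[...,i].astype(int) for i in range(3)]
m=(h>105)&(h<130)&(s>110)&(d>0)&(P[...,0]>.4)&(P[...,0]<.53)&(P[...,1]>.1)&(P[...,1]<.2)&(P[...,2]>.098)&(P[...,2]<.115)
print(m.sum(), P[m][:,2].mean() if m.any() else 0, cv2.minAreaRect((P[m][:,:2]*1000).astype(np.float32)) if m.any() else 0, manip.current_time())
for n,m in dict(green=(h>45)&(h<80)&(s>110),orange=(h<15)&(s>150)).items():
    m=m&(d>0)&(P[...,2]>.12)&(P[...,2]<.16)
    if m.any(): print(n,m.sum(),np.percentile(P[m],[3,50,97],axis=0).round(4))
```

```text
1398 0.10440000009256453 ((457.06341552734375, 157.5738067626953), (48.82350158691406, 34.73924255371094), 77.6902847290039) 3.2167
green 495 [[0.615  0.0462 0.1434]
 [0.6207 0.0798 0.1449]
 [0.6272 0.1112 0.1462]]
```

View pics/d.png

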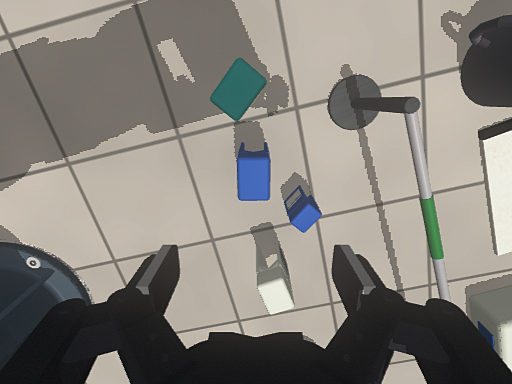

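The wrist view shows the blue tag at (254,175), the small one at (303,210) clear of the finger path, and the green band at (432,228). I'll grasp now.

Run:
```python
from h import *
r=R(np.deg2rad(-12.8))
manip.set_gripper(.7)
manip.move_l((.458,.156,.15),r,.2)
manip.move_l((.458,.156,.071),r,.1)
print('F',manip.current_force().round(1) if hasattr(manip.current_force(),'round') else manip.current_force())
manip.set_gripper(0.0,50); print('w',manip.current_grip_width())
manip.move_l((.458,.156,.25),r,.15)
print('w',manip.current_grip_width(),manip.current_force(),manip.current_time())
r=R(np.deg2rad(7.1))
manip.move_l((.600,.078,.25),r,.15)   # not over the rail yet? close to it, check
shot('side','e.png'); 
p,d,K=shot('scene'); P=pts(d,K); hsv=cv2.cvtColor(p,cv2.COLOR_RGB2HSV); h,s,v=[hsv[...,i].astype(int) for i in range(3)]
m=(h>105)&(h<130)&(s>110)&(d>0)&(P[...,2]>.165)&(P[...,0]>.5)&(P[...,0]<.7)&(abs(P[...,1]-.08)<.08)
print(m.sum(),np.percentile(P[m],[2,50,98],axis=0).round(3))
print(manip.current_ee_pos(),manip.current_time())
```

```text
F [-0.1 -0.2 -0.3]
w 0.41296668365923855
w 0.41143460388387854 [ 0.1755829   0.19129405 -0.46063334] 6.8167
1188 [[0.586 0.053 0.186]
 [0.614 0.062 0.252]
 [0.622 0.102 0.285]]
[0.59960935 0.07837824 0.25015332] 8.15
```

View pics/e.png

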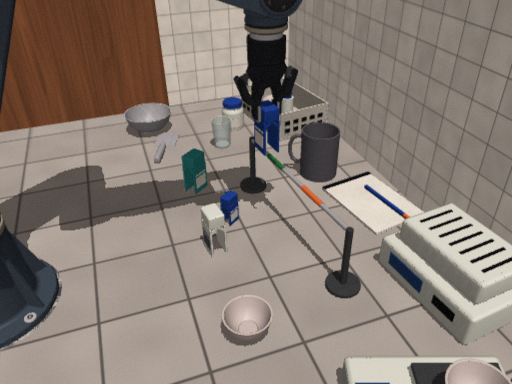

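The tag is held and upright at (266,125). I'll lower it over the green band in small steps, watching the force.

Run:
```python
from h import *
manip.move_l((.6215,.078,.25),None,.1)
f0=np.array(manip.current_force())
manip.move_l((.6215,.078,.19),None,.1)
print((np.array(manip.current_force())-f0).round(1))
manip.move_l((.6215,.078,.152),None,.08)
for z in np.arange(.150,.1375,-.002):
    manip.move_l((.6215,.078,z),None,.05)
    f=np.array(manip.current_force())-f0; print(round(z,4),f.round(1))
    if np.linalg.norm(f)>4: break
manip.dwell(.3); print(manip.current_time())
shot('side','f.png')
p,d,K=shot('scene'); cv2.imwrite('pics/f2.png',cv2.resize(p[90:260,150:380],None,fx=3,fy=3)[:,:,::-1])
```

```text
[ 1.3 -0.4  0.7]
0.15 [ 0.5 -0.1  0.3]
0.148 [0.4 0.1 0.4]
0.146 [ 0.3 -0.7 -0.3]
0.144 [1.6 0.3 0.7]
0.142 [-5.  -1.  13.3]
11.4417
```

View pics/f2.png

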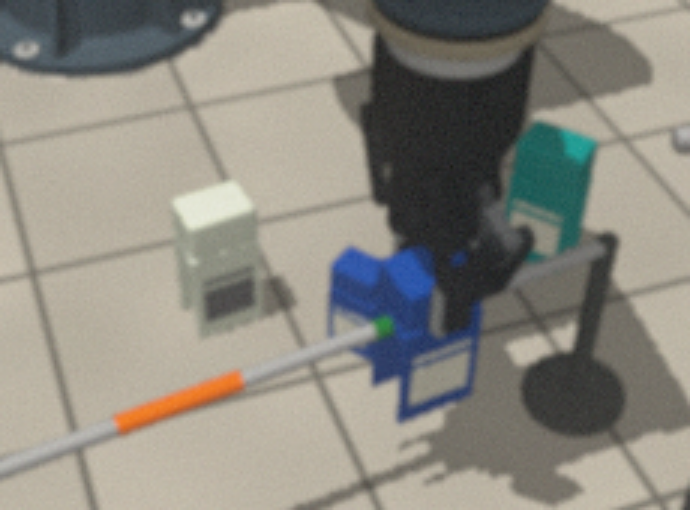

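The tag is hooked on the green band, with the rail running through it and contact at z≈0.142. I'll ease up 2 mm and slide.

Run:
```python
from h import *
a=np.array([.6205,.078,.1442]); b=np.array([.639,-.0705,.1442])
manip.move_l(a,None,.05); f0=np.array(manip.current_force()); print(f0.round(1))
for t in np.linspace(.2,1,5):
    manip.move_l(a+t*(b-a),None,.06); print(np.array(manip.current_force()).round(1))
print(manip.current_time(),manip.current_ee_pos(),manip.current_grip_width())
p,d,K=shot('scene'); cv2.imwrite('pics/g.png',cv2.resize(p[90:260,120:350],None,fx=3,fy=3)[:,:,::-1])
P=pts(d,K); hsv=cv2.cvtColor(p,cv2.COLOR_RGB2HSV); h,s,v=[hsv[...,i].astype(int) for i in range(3)]
m=(h>105)&(h<130)&(s>110)&(d>0)&(P[...,2]>.08)&(P[...,0]>.57)&(P[...,0]<.7)&(abs(P[...,1]+.07)<.08)
print('tag',np.percentile(P[m],[2,50,98],axis=0).round(3))
```

```text
[0.9 0.3 2.6]
[ 5.4 -2.3  2.2]
[ 4.6 -0.5  2.7]
[ 6.3 -0.6  3.1]
[5.5 0.7 2.5]
[6.6 0.8 4.2]
15.0417 [ 0.63994018 -0.07073336  0.14477955] 0.41362384542169456
tag [[ 0.629 -0.095  0.082]
 [ 0.657 -0.086  0.154]
 [ 0.667 -0.047  0.193]]
```

View pics/g.png

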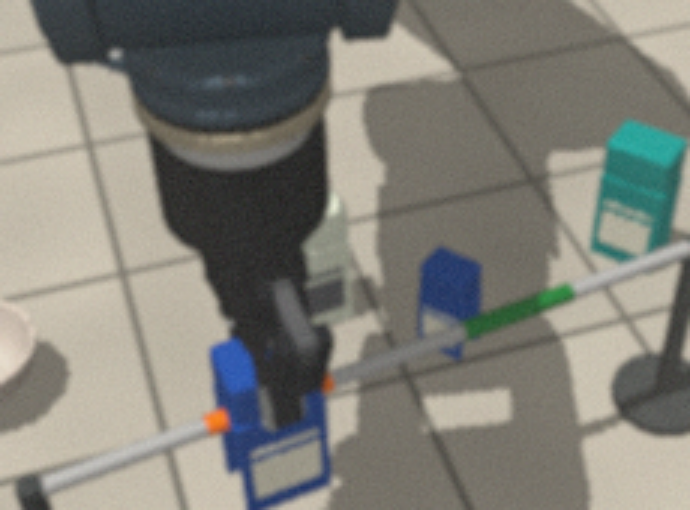

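The tag sits on the orange band, with orange showing on both sides at (217,420) and (328,384). I'll centre it laterally, lower it to contact, release and retreat.

Run:
```python
from h import *
manip.move_l((.6405,-.0707,.1435),None,.05); print(np.array(manip.current_force()).round(1))
manip.set_gripper(.75); manip.dwell(.3)
manip.move_l((.6405,-.0707,.26),None,.12)
manip.move_l((.5,-.0707,.33),None,.2); manip.dwell(.5)
print(manip.current_time(),np.array(manip.current_force()).round(1))
p,d,K=shot('scene'); a=cv2.resize(p[120:270,130:330],None,fx=3,fy=3)
P=pts(d,K); hsv=cv2.cvtColor(p,cv2.COLOR_RGB2HSV); h,s,v=[hsv[...,i].astype(int) for i in range(3)]
m=(h>105)&(h<130)&(s>110)&(d>0)&(P[...,2]>.05)&(P[...,0]>.57)&(P[...,0]<.7)&(abs(P[...,1]+.07)<.08)
Q=P[m]; print('tag',np.percentile(Q,[2,50,98],axis=0).round(3))
t=Q[Q[:,2]>np.percentile(Q[:,2],98)-.008]; print(len(t),cv2.minAreaRect((t[:,:2]*1000).astype(np.float32)))
m=(s<60)&(d>0)&(P[...,0]>.42)&(P[...,0]<.52)&(abs(P[...,1])<.06)&(P[...,2]>.098)&(P[...,2]<.12)
print('white',cv2.minAreaRect((P[m][:,:2]*1000).astype(np.float32)), m.sum())
q,_,_=shot('side'); b=cv2.resize(q[120:270,200:400],None,fx=3,fy=3)
cv2.imwrite('pics/i.png',cv2.resize(np.vstack([a,b]),None,fx=.66,fy=.66)[:,:,::-1])
```

```text
[3.6 0.4 4.9]
18.5833 [-0.7  0.7 -0. ]
tag [[ 0.629 -0.095  0.082]
 [ 0.658 -0.074  0.169]
 [ 0.663 -0.048  0.18 ]]
610 ((643.555419921875, -71.51927185058594), (35.91881561279297, 48.07109832763672), 7.122572422027588)
white ((451.6034240722656, -0.9436264038085938), (37.233917236328125, 49.115848541259766), 8.031747817993164) 346
```

View pics/i.png

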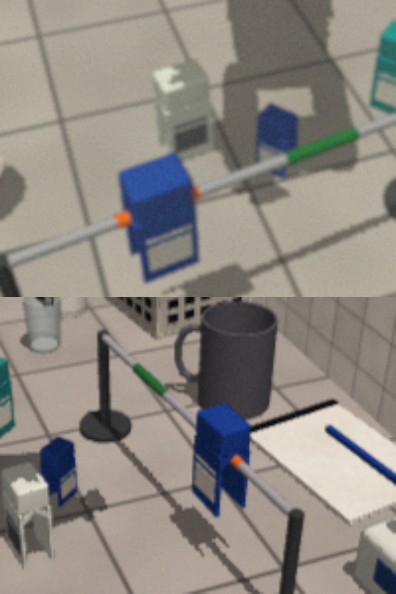

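The blue tag hangs fully down and in line with the rail (yaw 7.1°, same as the rail), within about 1 mm of the orange band's middle. The white tag hasn't moved and the robot is clear, so I'll hand in.

```bash
python3 -c "
from bench import manip
manip.sign_off(); print(manip.current_time())"
```

```text
the job is handed in; nothing more can be done
the job is handed in; nothing more can be done
```

I hooked the larger blue tag on the rail at the green band, slid it gripped along the rail to the orange band, released it there and handed the job in. About 18.6 s of the 45 s had been used just before hand-in; the hand-in gave no verdict.

**Last checks, after release:**
- **Blue tag:** its middle is at about (0.644, -0.072), against (0.644, -0.071) for the orange band. Its yaw is 7.1°, matching the rail. Its top is at about 0.18 m, so it hangs fully down, and it looks upright in both camera views.
- **White tag:** it stands within about 1 mm of where it started.
- **Robot:** it is clear of everything, and the tool force is about zero.

**Disagreements:**
- While the tag was still gripped at the orange band, one height estimate of its top read 0.193 m. I took this to be gripper pixels counted as blue; after release it read the expected 0.18 m.
- The cameras differed by 3–6 mm in x, so I used relative offsets within one camera for the hooking and sliding.
- During the slide I measured a sideways force of up to about 7 N, so I moved the tag slightly sideways before letting go.

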